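# Dock the seedling tray and hold the pot clamp open

### The job

Get the bonsai bench ready for repotting: slide the blue tray with its two potted seedlings into the wooden dock until it is fully home against the stop, pots still standing in it, and let go of it. Then pull the orange bar of the spring-loaded pot clamp out until the red pointer stands at the green mark, and keep holding it there in the gripper: the job finishes while you are still holding the bar, because the clamp springs shut if you let go. Leave the cutters, the jar and the bowl where they are.

Things in the scene. Friction and masses are not known exactly. Their poses are not given: they have to be found in the camera images.
- tray_grip (a point): Grasp point of the tray's upright wooden handle plate: 12 mm thick (tray's y), 48 mm long (x), top 66 mm above the bench; the point is at its middle in x and y, 45 mm above the bench. Axes are the tray's: +x from handle to tray, the end that enters the dock first. The plate stands on a tongue 40 mm wide, top 7 mm above the bench. The tray's near wall is 45 mm away, its far end 195 mm.
- tray_mid (a point): Middle of the blue open tray, 150 x 98 mm (x, y) over its side rims (82 mm below them) and 30 mm high, standing on the bench; this point is in its middle, 15 mm above the bench, 120 mm in +x from tray_grip. Same axes. The tray is not fixed; with load about 0.65 kg; it slides on its flat bottom (3 to 10 N).
- pot_a: Terracotta seedling pot, loose in the tray's far cell, 56 mm square, 48 mm high, with a plant up to 110 mm. Origin: centre of its underside, z up.
- pot_b: Blue seedling pot, loose in the tray's near cell, same size and origin.
- dock: Fixed wooden dock, origin on the bench. The tray enters along the dock's +x, tray +x likewise, at y = 0. Rails 105 mm apart inside, x = -55 to 55 mm, 45 mm high, metal lips on top reaching 8 mm inwards over the tray's rims; mouth flares from x = -83 mm, 134 mm wide there. Stop face at x = 55 mm: home means tray_mid at x = -20 mm, tray_grip at -140 mm. The tray starts outside, before the mouth.
- clamp: Fixed grey pot clamp, base 190 x 130 mm. Origin on the bench; its front (pull bar) is at its -x, and the bar pulls straight out along the clamp's -x. Front plate, jaws: up to 85 mm high; the front face of the front plate is at x = -75 mm.
- jaw (a joint): How far the sliding jaw with bar and pointer is pulled out, in m: 0 shut, 0.085 at most. A spring pulls it back: about 5 N at 0, and 1.2 N more for each 10 mm; let go, it shuts.
- pull_bar (a point): Middle of the orange pull bar, which moves with the jaw: 14 mm thick (clamp's x), 112 mm long (y), 20 mm high, its middle 70 mm above the bench. Two rods 46 mm either side of this point run back (+x) to the jaw; between them it is free below, and 68 mm free behind it when shut. Axes as the clamp's.
- pointer (a point): Red pointer on the bar's +y end, 82 mm in the clamp's +y from pull_bar, 66 mm above the bench, just above a fixed scale strip (66 to 92 mm in +y from the middle, top 58 mm above the bench, reaching 92 mm in front of the shut bar); moves with the bar. Axes as the clamp's.
- mark (a point): Green mark on the scale, set anew each time, 66 mm above the bench; it does not move. The pointer stands at it when both have the same x along the clamp (they then coincide). It needs the bar pulled out 40 to 70 mm.
- cutters: Bystander: pliers-like cutters lying flat, 155 mm long, 12 mm high. Origin on the bench about mid-length.
- paste: Bystander: small jar with green lid, 48 mm wide, 55 mm high. Origin under its centre.
- bowl: Bystander: blue glazed bowl, 96 mm wide, 45 mm high. Origin under its centre.
Mind the look-alikes: they are no part of the job. Of the things shaped like the part that bears tray_grip, the blue one is meant.

How it is judged:
On the way, in this order (a step that is already met when the one before it is completed fails the run):
1. the loaded tray is fully home in the dock and let go, pots standing in it (x of tray_mid in the frame of dock between -0.027 and -0.013 m and y of tray_mid in the frame of dock between -0.012 and 0.012 m and angle between the x axis of tray_mid and the x axis of dock, either way round below 0.12 rad and height (world z) of tray_mid below 0.021 m and angle between tray_mid's own z axis and vertical below 0.05 rad and angle between each of pot_a, pot_b's own z axis and vertical below 0.15 rad and distance between each of pot_a, pot_b and tray_mid below 0.06 m and height (world z) of each of pot_a, pot_b below 0.012 m and contact force between the fingers and tray below 0.2 N), for 0.2 s.
2. the pull bar is held out by the fingers with the pointer at the mark (x of pointer in the frame of mark between -0.005 and 0.005 m and contact force between the fingers and jaw above 3 N), for 0.5 s.
At the end, for the whole second after the job is handed in: The tray is home (within 7 mm of the stop, straight within 0.12 rad, flat on the bench) with both pots upright in their cells, and the fingers hold the pull bar (contact over 3 N) still, with the pointer within 5 mm of the mark (all of step 2 and x of tray_mid in the frame of dock between -0.027 and -0.013 m and y of tray_mid in the frame of dock between -0.012 and 0.012 m and angle between the x axis of tray_mid and the x axis of dock, either way round below 0.12 rad and height (world z) of tray_mid below 0.021 m and angle between tray_mid's own z axis and vertical below 0.05 rad and angle between each of pot_a, pot_b's own z axis and vertical below 0.15 rad and distance between each of pot_a, pot_b and tray_mid below 0.06 m and height (world z) of each of pot_a, pot_b below 0.012 m and velocity of joint jaw between -0.01 and 0.01 m/s and linear speed of tray below 0.01 m/s); the arm keeps its last pose, push and grip.
It fails at once if a bystander is moved more than 30 mm (distance of any of cutters, paste, bowl from where it was at the start of the episode above 0.03 m).
It fails at once if a pot tips over (angle between any of pot_a, pot_b's own z axis and vertical above 0.5 rad).
It also fails if it takes over 58 s, if anything falls off the work surface, if the arm or the gripper's body presses on something with over 40 N, if the wrist force passes 120 N, or if a joint passes its speed limit or range.

### The arm

A 6-joint arm with a two-finger parallel gripper is mounted at the origin on the work surface. World frame = base frame: x ahead of the robot, y to its left, z up, the work surface at z = 0. Lengths are in m, angles in rad, forces in N, time in s.
With the tool pointing down it reaches from about 0.375 to 0.9 m from the base axis. Payload 3.1 kg.
Tool frame: the origin (TCP) lies at the very end of the fingers, on their centre line; the grasp point (between the pads) lies 19 mm behind it (manip.pinch_z is the distance from the TCP to the grasp point, in m); z points along the fingers, y is the line along which they close (so a half turn about z gives the same grasp; the last joint's range is limited). The gripper opens to 85 mm and grips with 20 to 120 N. Pads are 22 mm wide; open, the fingers measure 114 mm over their backs; the gripper's body (76 mm by 85 mm) begins 54 mm behind the grasp point. The pads swing forward as they close: fully open they stand 13 mm farther back than shut.
Start: joints at [0.938, 0.527, 1.433, -0, 1.181, -0.178], TCP at [0.275, 0.561, 0.231] pointing down, gripper open.
Joint ranges: [-3.08, 3.08], [-0.75, 2.2], [0.22, 2.44], [-1.43, 4.57], [0, 2.65], [-2.85, 2.85]. Speed limits (rad/s): [2.79, 2.79, 3.14, 3.14, 3.14, 3.14].

### API

Orientations are given as a unit quaternion [x, y, z, w].
In Python, from station import manip gives the robot as it stands.
- The arm moves only by the tool servo_tool, never from a script. Its argument "commands" is one flat list of numbers, 7 for each row, row after row: the shift along the tool's x, y, z each as a share of 500 mm, from -1 to 1, then the turn, a rotation vector about the tool's x, y, z each as a share of 360 degrees, from -1 to 1, then the opening, from -1 (shut) to 1 (fully open). In form: [dx, dy, dz, rx, ry, rz, claw, dx, dy, dz, rx, ry, rz, claw, ...]. A call has 1 to 12 rows; each row shifts and turns the commanded pose from where the row before left it, along the tool's axes as they then stand; what a row does not reach is not made up. A row lasts 1/12 s, in which the tool goes at most 41.7 mm and 7.16 degrees, less where a joint would pass 70% of its speed; a pose out of reach is approached as far as the arm can. A call with a number of a shift or a turn outside -1 to 1 is refused whole. A call with a gripper value outside its range is refused whole. The fingers move at their own pace and stop on an object; "force" is the grip in N (left out, the last holds). Time passes only in rows, so rows that do not move let the fingers close. It gives the time, the measured TCP pose, the force, the opening and the grip force at its end, in the units of the state.
- manip.sense(): the state, without advancing time (a new reading comes with each control period).
- manip.snapshot(name): name is "scene" or "top" or "wrist"; returns a dict with "img" (480x640x3 uint8, red, green, blue), "mtx" (3x3 intrinsics, pixels), "world_to_cam" (4x4, takes a point from world to camera coordinates). Camera axes: x right, y up, looking along -z (the intrinsics and any distortion apply to the point x, -y, -z); pixel columns grow to the right and rows downward; lengths in m; the calibration is good to about 2 mm. The wrist camera is an equidistant fisheye: a pixel r from the principal point sees the ray r / f radians off the axis. A picture is of the moment at which its call begins. There is no depth.
- manip.sign_off(): hands the job in; it is judged then, once.
Trained networks look in a picture, given as the dict that the camera call returned (one of the last four; its "shot" number tells which), for a name from the list of things; names that differ only in an ending like _2 or _b are one class to them, and where a whole thing is asked for, a point or a joint stands for the part that bears it (a point fixed in the world has none). Each returns a list of dicts, best first, with "conf" (0 to 1); they miss things now and then, are a little off and sometimes report something else, mostly with a low value. They report only what shows in the picture. A call takes as long as a camera call. They do not tell look-alikes from the thing itself.
- manip.look_for(picture, query): "box" ([left, top, width, height] in pixels, round what is visible of it).
- manip.silhouettes(picture, query): "pixels" (480x640 bool, what is visible of it) and "box" ([left, top, width, height] in pixels, round what is visible of it).
The state is a dict: "t": time; "q": joint angles; "qd": joint speeds; "tau": joint torques, N m; "tcp_pos": TCP position; "tool_rot": TCP orientation; "force": force on the tool from outside, world axes, zero at the start; "ft_torque": the same for the moment, N m; "finger_gap": opening from 0.0 (shut) to 1.0 (fully open); "gripper_force": force on a finger pad.
Only numpy, scipy, OpenCV 4.12 (cv2) and the standard library are available. Lean on these libraries where they do the work, as an engineer would, in place of code of your own. Each camera call takes 0.05 s, during which the arm holds its last target. There are 200 camera calls.

## Working session

There is one attempt and no reset: what is moved stays moved. The work goes in short steps, Python scripts to look and compute and a tool call to move; the robot and the scene stay as the last step left them, time stands still between calls to the robot, and variables do not carry over. Pictures are saved under pics/ and viewed, at most 10 in all, crops included, and the job is handed in when it is done.

Besides the shell and the picture viewer there is one more tool, called after ">>>" as name(argument=value, ...), one argument or row to a line, values as JSON. servo_tool: Moves the arm, as the interface text tells. Its arguments: {"type":"object","properties":{"commands":{"type":"array"},"force":{"type":"number"}},"required":["commands"]}

```bash
mkdir -p pics; ls
cat > h.py <<'E'
import numpy as np, cv2
from station import manip
def snap(n,f=None):
    p=manip.snapshot(n)
    if f: cv2.imwrite(f'pics/{f}.png',cv2.cvtColor(p['img'],cv2.COLOR_RGB2BGR))
    return p
def ray(p,u,v):
    K=p['mtx'];T=p['world_to_cam'];x=(u-K[0,2])/K[0,0];y=(v-K[1,2])/K[1,1]
    d=np.array([x,-y,-1.]);R=T[:3,:3];return -R.T@T[:3,3],R.T@d
def at(p,u,v,z):
    o,d=ray(p,u,v);return o+d*(z-o[2])/d[2]
def proj(p,X):
    T=p['world_to_cam'];c=T[:3,:3]@np.asarray(X)+T[:3,3];K=p['mtx']
    return np.array([K[0,2]+K[0,0]*c[0]/-c[2],K[1,2]+K[1,1]*-c[1]/-c[2]])
E
python3 - <<'E'
from h import *
np.set_printoptions(precision=4,suppress=True)
for n in('top','scene'):
    p=snap(n,n+'0');print(n,p.keys(),p['mtx'],p['world_to_cam'])
    for q in('tray_grip','tray_mid','pot_a','dock','clamp','pull_bar','pointer','mark','cutters','paste','bowl'):
        print(q,[(np.round(d['box']).astype(int).tolist(),round(d['conf'],2)) for d in manip.look_for(p,q)])
print(manip.sense())
E
```

```text
pics
top dict_keys(['img', 'mtx', 'world_to_cam', 'shot']) [[566.695    0.     314.3862]
 [  0.     566.695  248.2427]
 [  0.       0.       1.    ]] [[ 0.0202 -0.9995  0.0239 -0.0888]
 [ 0.9944  0.0226  0.1036 -0.6318]
 [-0.1041  0.0217  0.9943 -1.3048]
 [ 0.      0.      0.      1.    ]]
tray_grip [([414, 246, 90, 77], 0.7), ([333, 246, 48, 93], 0.56)]
tray_mid [([332, 244, 46, 97], 0.73), ([416, 245, 86, 79], 0.58)]
pot_a [([338, 249, 31, 25], 0.94), ([341, 278, 29, 31], 0.8)]
dock [([324, 170, 69, 68], 0.9)]
clamp [([124, 140, 93, 154], 0.75)]
pull_bar [([137, 172, 75, 94], 0.95)]
pointer [([138, 170, 69, 95], 0.64)]
mark []
cutters [([268, 268, 22, 64], 0.7)]
paste [([268, 236, 19, 22], 0.62), ([271, 271, 20, 62], 0.32)]
bowl []
scene dict_keys(['img', 'mtx', 'world_to_cam', 'shot']) [[479.8219   0.     314.3576]
 [  0.     479.8219 240.0503]
 [  0.       0.       1.    ]] [[-0.6327  0.7743 -0.0098  0.4579]
 [-0.5282 -0.4223  0.7366  0.2383]
 [ 0.5662  0.4712  0.6762 -1.2339]
 [ 0.      0.      0.      1.    ]]
tray_grip [([254, 183, 96, 80], 0.78), ([171, 159, 103, 44], 0.58), 
[... 224 characters left out ...]
mp [([345, 307, 237, 173], 0.89)]
pull_bar [([381, 303, 168, 157], 0.84)]
pointer [([382, 306, 163, 153], 0.6)]
mark []
cutters [([357, 228, 59, 46], 0.77)]
paste [([337, 270, 25, 40], 0.59)]
bowl [([273, 306, 61, 54], 0.76)]
{'t': 1.2, 'q': array([ 0.9375,  0.5275,  1.4327,  0.    ,  1.1814, -0.1785]), 'qd': array([ 0.0014, -0.0001, -0.0009,  0.0005, -0.0003,  0.0009]), 'tau': array([  0.0008, -44.2317, -17.8425,   0.0001,   0.0006,  -0.    ]), 'tcp_pos': array([0.2745, 0.5615, 0.2313]), 'tool_rot': array([ 0.2254,  0.9743,  0.    , -0.    ]), 'force': array([-0.7996, -0.3811, -0.1234]), 'ft_torque': array([ 0.0437, -0.0456,  0.0145]), 'gripper_force': 0.0, 'finger_gap': 1.0020020701981314}
```

View images.

Run:
```python
import cv2
a=cv2.imread('pics/top0.png')[120:350,110:520];cv2.imwrite('pics/topc.png',cv2.resize(a,(800,449),interpolation=cv2.INTER_CUBIC))
a=cv2.imread('pics/scene0.png')[130:480,150:600];cv2.imwrite('pics/scenec.png',cv2.resize(a,(771,600),interpolation=cv2.INTER_CUBIC))
```

```text
(no output)
```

View pics/topc.png

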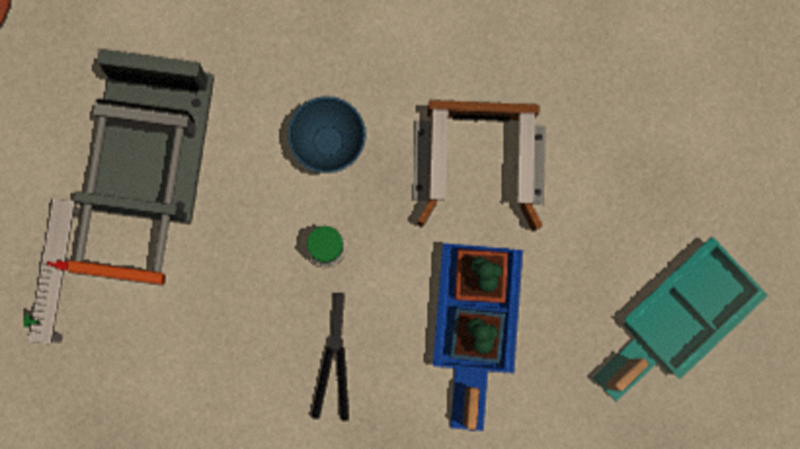

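View pics/scenec.png

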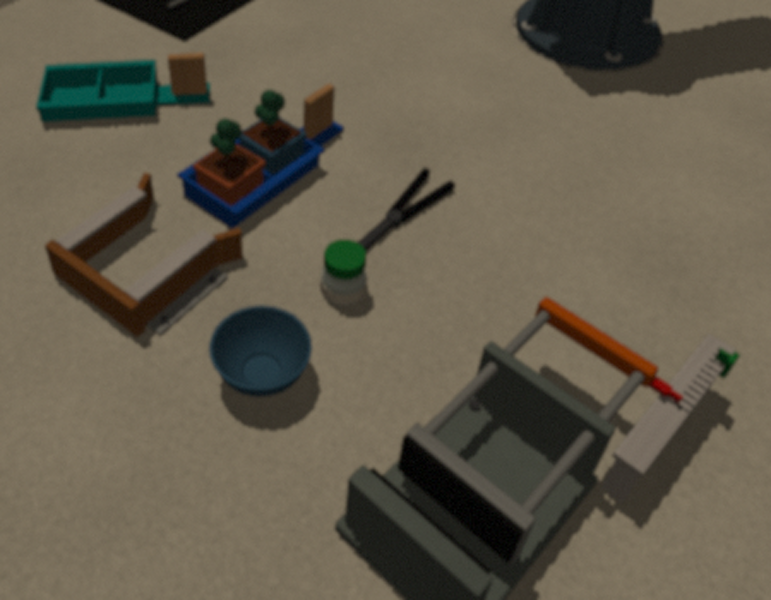

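The top crop shows the blue tray with two pots, its handle at top-picture pixel (352,328), and the dock straight above it at (357,200). The teal tray, a look-alike, has its handle at (432,312). The clamp is on the left, with its orange bar at (168,260), red pointer at (138,256) and green mark at (124,284).

The handle candidates are blue (352,328) and teal (432,312). I choose the blue one. Next I measure.

```bash
cat > m.py <<'E'
from h import *
def masks(p,roi,lo,hi):
    h=cv2.cvtColor(p['img'],cv2.COLOR_RGB2HSV);m=cv2.inRange(h,lo,hi);r=np.zeros_like(m);a,b,c,d=roi;r[b:d,a:c]=m[b:d,a:c];return r
def pts(m,k=1):
    n,l,s,c=cv2.connectedComponentsWithStats(m);i=1+np.argmax(s[1:,4]);return np.argwhere(l==i)[:,::-1]+0.
E
cat > t.py <<'E'
from m import *
np.set_printoptions(precision=4,suppress=True)
p=snap('top')
def rect(P,z,name):
    W=np.array([at(p,u,v,z)[:2] for u,v in P]);r=cv2.minAreaRect((W*1000).astype(np.float32))
    print(name,len(P),np.round(r[0],1),np.round(r[1],1),round(r[2],2),'mean',W.mean(0)*1000);return W
b=masks(p,(325,235,395,350),(105,120,60),(130,255,255))
k=pts(b);body=k[k[:,1]<309]
body=body[:, :];rect(body,.03,'traybody')
rect(k[k[:,1]>314],.007,'tongue')
w=masks(p,(342,312,366,345),(5,60,80),(20,255,255));rect(pts(w),.06,'handle')
rect(pts(masks(p,(320,160,400,180),(5,80,50),(20,255,255))),.045,'stop')
for nm,roi in(('lipL',(325,172,345,226)),('lipR',(365,172,390,226))):
    rect(pts(masks(p,roi,(0,0,140),(180,45,255))),.045,nm)
rect(pts(masks(p,(140,245,200,270),(3,170,120),(14,255,255))),.08,'bar')
rect(pts(masks(p,(125,245,150,265),(0,170,120),(3,255,255))),.066,'ptr')
rect(pts(masks(p,(115,275,135,295),(45,100,30),(75,255,255))),.066,'mark')
s=manip.silhouettes(p,'tray_mid')
for x in s: rect(np.argwhere(x['pixels'])[:,::-1],.03,'sil%.2f'%x['conf'])
s=manip.silhouettes(p,'dock')
for x in s: rect(np.argwhere(x['pixels'])[:,::-1],.045,'dock%.2f'%x['conf'])
E
python3 t.py
python3 - <<'E'
import cv2
a=cv2.imread('pics/top0.png')[160:345,315:400];cv2.imwrite('pics/trayc.png',cv2.resize(a,None,fx=3.2,fy=3.2,interpolation=cv2.INTER_NEAREST))
E
```

```text
traybody 915 [ 567.4 -171.1] [ 97.1 148.9] 86.43 mean [ 562.3498 -169.0871]
tongue 106 [ 450.  -165.7] [56.6 35.8] 1.14 mean [ 457.8137 -175.33  ]
handle 281 [ 449.7 -167.9] [72.9 52.6] 0.63 mean [ 440.8046 -180.4494]
stop 301 [ 810.9 -174.1] [136.   14.7] 88.42 mean [ 811.622  -175.0838]
lipL 89 [ 757.5 -120.8] [16.1 58.2] 87.22 mean [ 755.9461 -119.5328]
lipR 52 [ 755.6 -226.9] [33.7 16.7] 0.44 mean [ 755.1749 -226.8941]
bar 264 [596.7 256.2] [110.9  12.1] 83.46 mean [596.6338 255.935 ]
ptr 27 [604.4 324.9] [ 6.9 20.5] 1.29 mean [605.0131 323.0315]
mark 28 [540.  353.1] [11.4 15.8] 3.16 mean [538.9513 355.1925]
sil0.82 1809 [ 531.2 -170.6] [100.2 221.2] 86.19 mean [ 530.1883 -168.0033]
sil0.57 3106 [ 546.9 -409.7] [ 98.4 225.6] 43.67 mean [ 559.5236 -422.2795]
dock0.84 1908 [ 740.  -170.3] [159.9 153.5] 89.48 mean [ 755.497  -168.2946]
```

View pics/trayc.png

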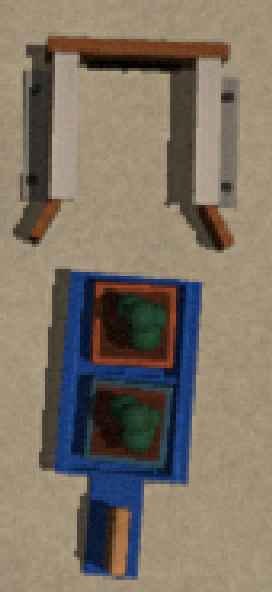

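The crop confirms the blue tray. Its handle's top face is at top-picture pixel (352,329), and the tray is turned a few degrees from the dock. The lips run at columns 331-339 and 376-384. I refine the handle, the dock axis and the scale, and check them against the scene camera.

```bash
cat > t2.py <<'E'
from m import *
np.set_printoptions(precision=1,suppress=True)
p=snap('top');q=snap('scene')
h=cv2.cvtColor(p['img'],cv2.COLOR_RGB2HSV)
print('hsv lip L,R,sand,handle',h[200,335],h[200,380],h[200,357],h[329,352])
lipref=h[200,335].astype(int)
for nm,roi in(('L',(325,176,345,222)),('R',(368,176,390,222))):
    m=masks(p,roi,(0,0,int(lipref[2])-35),(180,int(h[200,357][1])-25,255));P=pts(m)
    W=np.array([at(p,u,v,.045)[:2]*1000 for u,v in P]);r=cv2.minAreaRect(W.astype(np.float32))
    print(nm,len(P),np.array(r[0]),np.array(r[1]),r[2],W.mean(0))
    e=[[(at(p,P[P[:,1]==v,0].min()-.5,v,.045)*1000)[:2],(at(p,P[P[:,1]==v,0].max()+.5,v,.045)*1000)[:2]] for v in np.unique(P[:,1])]
    e=np.array(e)
    for s in(0,1): f=np.polyfit(e[3:-3,s,0]-750,e[3:-3,s,1],1);print('  edge y at x750 %.1f slope %.3f'%(f[1],f[0]))
P=pts(masks(p,(346,310,362,345),(5,90,120),(20,255,255)));W=np.array([at(p,u,v,.066)[:2]*1000 for u,v in P]);r=cv2.minAreaRect(W.astype(np.float32));print('handle',len(P),r)
# check in scene
def d(*X): return proj(q,np.array(X)/1000),proj(p,np.array(X)/1000)
yw=np.radians(-3.57);c,s=np.cos(yw),np.sin(yw)
im=[q['img'].copy(),p['img'].copy()]
def mk(x,y,z,col):
    for i,pp in enumerate((q,p)): u,v=proj(pp,[x/1e3,y/1e3,z/1e3]);cv2.circle(im[i],(int(u*16),int(v*16)),24,col,-1,shift=4)
for a,b,z in((75,49,30),(75,-49,30),(-75,49,30),(-75,-49,30),(-144,6,66),(-144,-6,66),(-96,6,66),(-96,-6,66)): mk(567.4+a*c-b*s,-171.1+a*s+b*c,z,(255,255,0))
yw=np.radians(-1.5);c,s=np.cos(yw),np.sin(yw)
for a,b,z in((0,52.5,45),(-110,52.5,45),(0,-52.5,45),(-110,-52.5,45)): mk(803.5+a*c-b*s,-174+a*s+b*c,z,(255,0,255))
yw=np.radians(-6.54);c,s=np.cos(yw),np.sin(yw)
for a,b,z in((-7,56,80),(-7,-56,80),(7,56,80),(0,82,66),(-60,82,66)): mk(596.7+a*c-b*s,256.2+a*s+b*c,z,(0,255,255))
a=im[0][140:420,170:600];cv2.imwrite('pics/chk.png',cv2.cvtColor(cv2.resize(a,(800,521),interpolation=cv2.INTER_CUBIC),cv2.COLOR_RGB2BGR))
for n,roi,lo,hi in(('bar',(400,280,560,400),(3,170,120),(14,255,255)),('ptr',(500,320,570,380),(0,170,120),(3,255,255)),('mark',(560,320,590,350),(45,100,30),(75,255,255))):
    P=pts(masks(q,roi,lo,hi));print(n,P.min(0),P.max(0),P.mean(0))
E
python3 t2.py
```

```text
hsv lip L,R,sand,handle [ 15  45 171] [ 14  48 171] [ 18  61 162] [ 14 149 166]Traceback (most recent call last):
  File "t2.py", line 8, in <module>
    m=masks(p,roi,(0,0,int(lipref[2])-35),(180,int(h[200,357][1])-25,255));P=pts(m)
                                                                             ~~~^^^
  File "m.py", line 5, in pts
    n,l,s,c=cv2.connectedComponentsWithStats(m);i=1+np.argmax(s[1:,4]);return np.argwhere(l==i)[:,::-1]+0.
                                                    ~~~~~~~~~^^^^^^^^^
    return _wrapfunc(a, 'argmax', axis=axis, out=out, **kwds)
    return bound(*args, **kwds)
ValueError: attempt to get argmax of an empty sequence
```

```bash
sed -i 's/int(h\[200,357\]\[1\])-25/53/' t2.py; python3 t2.py
```

```text
hsv lip L,R,sand,handle [ 15  44 172] [ 15  47 173] [ 18  65 160] [ 15 143 170]
L 331 [ 751.7 -120.8] [ 17.8 108.1] 89.29224395751953 [ 750.2 -120.5]
  edge y at x750 -111.9 slope -0.020
  edge y at x750 -129.3 slope -0.005
R 340 [ 752.2 -227.3] [ 18.7 104. ] 88.90291595458984 [ 750.7 -227.3]
  edge y at x750 -218.0 slope -0.019
  edge y at x750 -236.5 slope 0.004
handle 88 ((447.4834899902344, -163.8332977294922), (45.13740921020508, 9.117074966430664), 0.7441920042037964)
bar [466. 304.] [532. 347.] [499.4 325.4]
ptr [533. 352.] [541. 357.] [536.9 354.4]
mark [569. 335.] [580. 348.] [574.2 339.8]
```

View pics/chk.png

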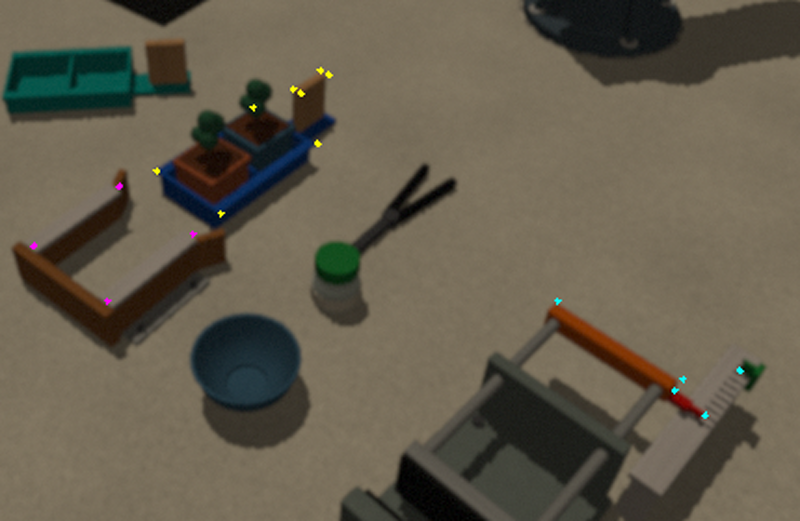

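The measurements agree: handle at (447.5,-163.8) mm by the wood and (447.6,-163.6) by the tray rectangle, tray 149x97 mm, lip gap 89 mm, bar 111 mm. The overlay in the scene picture is off by about 2-3 px, which the open fingers tolerate. Tray yaw is -3.6°, dock yaw about -1° and clamp yaw -6.5°. First I move above the handle.

>>> servo_tool(
  commands=[0,0,0,0,0,-0.0156,1,0,0,0,0,0,-0.0156,1,0,0,0,0,0,-0.0156,1,0,0,0,0,0,-0.0156,1,-0.0181,-0.0594,0.0067,0,0,0,1,-0.0181,-0.0594,0.0067,0,0,0,1,-0.0181,-0.0594,0.0067,0,0,0,1,-0.0181,-0.0594,0.0067,0,0,0,1,-0.0181,-0.0594,0.0067,0,0,0,1,-0.0181,-0.0594,0.0067,0,0,0,1,-0.0181,-0.0594,0.0067,0,0,0,1,-0.0181,-0.0594,0.0067,0,0,0,1],
  force=40,
)

```text
t: 2.55
tcp_pos: [0.3321, 0.3185, 0.2046]
tool_rot: [0.031, 1.0, 0.0, 0.0]
force: [0.6, -0.6, 0.8]
finger_gap: 1.002
gripper_force: 0.0
```

>>> servo_tool(
  commands=[-0.0181,-0.0594,0.0067,0,0,0,1,-0.0181,-0.0594,0.0067,0,0,0,1,-0.0181,-0.0594,0.0067,0,0,0,1,-0.0181,-0.0594,0.0067,0,0,0,1,-0.0181,-0.0594,0.0067,0,0,0,1,-0.0181,-0.0594,0.0067,0,0,0,1,-0.0181,-0.0594,0.0067,0,0,0,1,-0.0181,-0.0594,0.0067,0,0,0,1,-0.0181,-0.0594,0.0067,0,0,0,1,-0.0181,-0.0594,0.0067,0,0,0,1,-0.0181,-0.0594,0.0067,0,0,0,1,-0.0181,-0.0594,0.0067,0,0,0,1],
)

```text
t: 3.55
tcp_pos: [0.4184, -0.0445, 0.1644]
tool_rot: [0.032, 1.0, -0.0, 0.0]
force: [0.4, 0.4, 0.4]
finger_gap: 1.0
gripper_force: 0.0
```

>>> servo_tool(
  commands=[-0.0181,-0.0594,0.0067,0,0,0,1,-0.0181,-0.0594,0.0067,0,0,0,1,-0.0181,-0.0594,0.0067,0,0,0,1,-0.0181,-0.0594,0.0067,0,0,0,1,0,0,0,0,0,0,1],
)

```text
t: 3.97
tcp_pos: [0.45, -0.17, 0.1511]
tool_rot: [0.033, 0.999, -0.002, 0.003]
force: [-0.8, -0.2, 0.3]
finger_gap: 0.998
gripper_force: 0.0
```

```bash
cat > go.py <<'E'
import sys
from h import *
from scipy.spatial.transform import Rotation as R
def go(X,yaw):   # X m (tcp target), yaw deg of tool y; prints tool-frame shift shares after the turn
    s=manip.sense();r=R.from_quat(s['tool_rot']);y=r.as_matrix()[:,1];a=np.degrees(np.arctan2(y[1],y[0]))
    d=(yaw-a+180)%360-180
    f=R.from_euler('z',yaw,degrees=True)*R.from_matrix(np.array([[0,1,0],[1,0,0],[0,0,-1.]]))
    print('t %.2f'%s['t'],'tcp',np.round(s['tcp_pos'],4),'yaw %.2f'%a,'tilt',np.round(r.as_matrix()[:,2],3),'F',np.round(s['force'],1),'gap %.3f gf %.1f'%(s['finger_gap'],s['gripper_force']),'q',np.round(s['q'],2))
    M=r.as_matrix();e=np.array(X)-s['tcp_pos']
    print(' total shares: now axes',np.round(M.T@e/.5,4),' after turn',np.round(f.as_matrix().T@e/.5,4),' rz',round(-d/360,4))
if __name__=='__main__': go([float(v) for v in sys.argv[1:4]],float(sys.argv[4]))
E
python3 go.py .4475 -.1637 .026 86.43
python3 - <<'E'
from h import *
p=snap('wrist','wr1');print(p['mtx'])
E
```

```text
t 3.97 tcp [ 0.45   -0.17    0.1511] yaw 86.16 tilt [ 0.006 -0.005 -1.   ] F [-0.8 -0.2  0.3] gap 0.998 gf 0.0 q [-0.59  0.46  1.87 -0.    0.8  -2.1 ]
 total shares: now axes [0.0074 0.0134 0.2501]  after turn [0.0059 0.0122 0.2502]  rz -0.0007
[[371.64829954   0.         319.31178726]
 [  0.         371.64829954 234.59271145]
 [  0.           0.           1.        ]]
```

View pics/wr1.png

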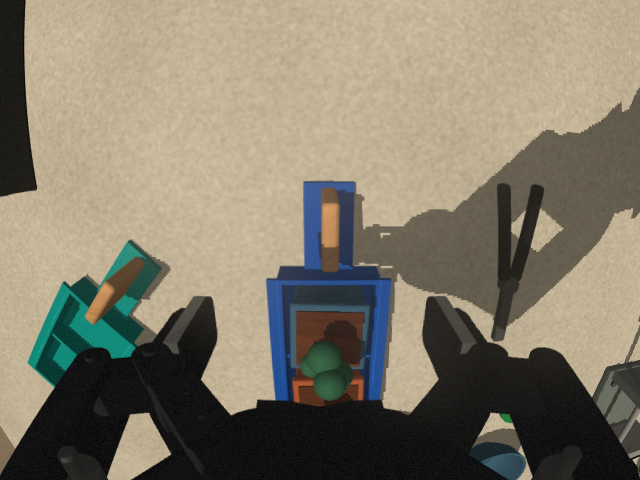

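The wrist picture shows the blue handle at (330,230) between the open pads, with the tray below it and the pots standing. I measure the handle through the fisheye before descending.

```bash
cat >> h.py <<'E'
def wray(p,u,v,z):
    K=p['mtx'];T=p['world_to_cam'];x=u-K[0,2];y=v-K[1,2];r=np.hypot(x,y);th=r/K[0,0]
    d=np.array([np.sin(th)*x/max(r,1e-9),-np.sin(th)*y/max(r,1e-9),-np.cos(th)]);R=T[:3,:3];o=-R.T@T[:3,3];d=R.T@d
    return o+d*(z-o[2])/d[2]
E
python3 - <<'E'
from m import *
p=snap('wrist')
h=cv2.cvtColor(p['img'],cv2.COLOR_RGB2HSV);print(h[235,322:340].tolist())
for u,v,z in((304,182,.007),(355,182,.007),(330,205,.066),(330,240,.066),(330,270,.066),(267,279,.03),(391,279,.03)): print(u,v,np.round(wray(p,u,v,z)*1000,1))
E
python3 go.py .4475 -.1637 .026 86.43
```

```text
[[15, 131, 196], [15, 129, 193], [15, 136, 193], [14, 134, 192], [14, 132, 193], [15, 133, 193], [15, 130, 194], [15, 133, 192], [14, 132, 186], [15, 128, 169], [14, 128, 155], [14, 124, 132], [8, 67, 92], [113, 77, 76], [113, 103, 84], [112, 115, 80], [113, 101, 81], [112, 106, 82]]
304 182 [ 417.5 -178.7    7. ]
355 182 [ 420.  -139.3    7. ]
330 205 [ 423.9 -160.5   66. ]
330 240 [ 446.7 -161.9   66. ]
330 270 [ 467.4 -163.1   66. ]
267 279 [ 486.8 -212.    30. ]
391 279 [ 493.4 -116.    30. ]
t 4.07 tcp [ 0.4469 -0.1648  0.1508] yaw 86.26 tilt [ 0. -0. -1.] F [0.4 0.5 0.1] gap 0.997 gf 0.0 q [-0.59  0.46  1.88  0.    0.8  -2.09]
 total shares: now axes [-0.001   0.0023  0.2496]  after turn [-0.0011  0.0023  0.2496]  rz -0.0005
```

>>> servo_tool(
  commands=[0,0.0046,0.0312,0,0,0,1,0,0,0.0312,0,0,0,1,0,0,0.0312,0,0,0,1,0,0,0.0312,0,0,0,1,0,0,0.0312,0,0,0,1,0,0,0.0312,0,0,0,1,0,0,0.0312,0,0,0,1,0,0,0.0312,0,0,0,1,0,0,0,0,0,0,1],
)

```text
t: 4.82
tcp_pos: [0.445, -0.159, 0.0244]
tool_rot: [0.031, 1.0, 0.001, -0.002]
force: [-0.3, 0.1, 0.4]
finger_gap: 0.997
gripper_force: 0.0
```

>>> servo_tool(
  commands=[0,0,0,0,0,0,-1,0,0,0,0,0,0,-1,0,0,0,0,0,0,-1,0,0,0,0,0,0,-1,0,0,0,0,0,0,-1,0,0,0,0,0,0,-1,0,0,0,0,0,0,-1,0,0,0,0,0,0,-1],
)

```text
t: 5.48
tcp_pos: [0.4473, -0.1619, 0.0268]
tool_rot: [0.032, 0.999, -0.001, 0.001]
force: [-0.9, -1.3, 6.2]
finger_gap: 0.134
gripper_force: 39.4
```

```bash
python3 go.py .61 -.1713 .026 89
```

```text
t 5.48 tcp [ 0.4473 -0.1619  0.0268] yaw 86.37 tilt [ 0.002 -0.001 -1.   ] F [-0.9 -1.3  6.2] gap 0.134 gf 39.4 q [-0.58  0.7   1.95 -0.    0.48 -2.09]
 total shares: now axes [-0.326   0.0019  0.0021]  after turn [-0.3257 -0.0131  0.0016]  rz -0.0073
```

>>> servo_tool(
  commands=[-0.005,0,0,0,0,-0.0018,-1,-0.009,-0.0015,0,0,0,-0.0018,-1,-0.012,-0.003,0,0,0,-0.0018,-1,-0.012,-0.003,0,0,0,-0.0018,-1,-0.01,-0.0015,0,0,0,0,-1,-0.0055,0,0,0,0,0,-1,0,0,0,0,0,0,-1,0,0,0,0,0,0,-1],
)

```text
t: 6.15
tcp_pos: [0.4686, -0.1645, 0.0267]
tool_rot: [0.008, 1.0, 0.002, -0.005]
force: [-9.3, 1.5, 12.8]
finger_gap: 0.138
gripper_force: 40.2
```

```bash
python3 go.py .61 -.1695 .026 89
cat > tr.py <<'E'
from m import *
p=snap('top')
b=masks(p,(325,150,395,309),(105,120,60),(130,255,255))
P=np.argwhere(b>0)[:,::-1]
W=np.array([at(p,u,v,.03)[:2]*1000 for u,v in P]);r=cv2.minAreaRect(W[W[:,0]>W[:,0].max()-140].astype(np.float32));print('tray',np.round(r[0],1),np.round(r[1],1),round(r[2],2))
# edges of side rims
e=[]
for v in range(P[:,1].min()+5,P[:,1].max()-12,1):
    u=P[P[:,1]==v,0]
    if len(u)>8: e.append(np.r_[at(p,u.min()-.5,v,.03)[:2],at(p,u.max()+.5,v,.03)[:2]]*1000)
e=np.array(e);m=np.median(e[:,3]+e[:,1])/2
f=np.polyfit(e[:,0],(e[:,1]+e[:,3])/2,1);print('mid y at front x%.0f: %.1f slope %.3f width %.1f'%(e[0,0],np.polyval(f,e[0,0]),f[0],np.median(e[:,1]-e[:,3])), 'axis y there %.1f'%(-173.8-.0175*(e[0,0]-750)),'max x',W[:,0].max())
E
python3 tr.py
```

```text
t 6.15 tcp [ 0.4686 -0.1645  0.0267] yaw 89.04 tilt [-0.009  0.004 -1.   ] F [-9.3  1.5 12.8] gap 0.138 gf 40.2 q [-0.56  0.71  1.89 -0.    0.55 -2.11]
 total shares: now axes [-0.2829 -0.0053 -0.0011]  after turn [-0.2829 -0.0051  0.0015]  rz 0.0001
tray [ 593.9 -167. ] [ 97.1 140.5] 88.77
mid y at front x652: -168.1 slope -0.022 width 97.1 axis y there -172.1 max x 664.5306537471475
```

>>> servo_tool(
  commands=[-0.005,-0.004,-0.001,0,0,0,-1,-0.01,-0.004,0,0,0,0,-1,-0.014,0,0,0,0,0,-1,-0.014,0,0,0,0,0,-1,-0.014,0,0,0,0,0,-1,-0.014,0,0,0,0,0,-1,-0.014,0,0,0,0,0,-1,-0.01,0,0,0,0,0,-1,-0.005,0,0,0,0,0,-1,0,0,0,0,0,0,-1],
)

```text
t: 7.03
tcp_pos: [0.5195, -0.1699, 0.0267]
tool_rot: [0.008, 1.0, 0.002, -0.004]
force: [-6.8, 0.1, 8.0]
finger_gap: 0.137
gripper_force: 39.7
```

```bash
python3 go.py .61 -.1735 .026 89; python3 tr.py
```

```text
t 7.03 tcp [ 0.5195 -0.1699  0.0267] yaw 89.06 tilt [-0.008  0.003 -1.   ] F [-6.8  0.1  8. ] gap 0.137 gf 39.7 q [-0.52  0.74  1.76 -0.    0.64 -2.07]
 total shares: now axes [-0.181  -0.0042  0.    ]  after turn [-0.181  -0.004   0.0015]  rz 0.0002
tray [ 645.2 -172.4] [ 97.2 139.9] 88.84
mid y at front x698: -173.2 slope -0.016 width 97.5 axis y there -172.9 max x 715.2513421313782
```

>>> servo_tool(
  commands=[-0.006,0,0,0,0,0,-1,-0.012,0,0,0,0,0,-1,-0.016,0,0,0,0,0,-1,-0.016,0,0,0,0,0,-1,-0.016,0,0,0,0,0,-1,-0.016,0,0,0,0,0,-1,-0.016,0,0,0,0,0,-1,-0.016,0,0,0,0,0,-1,-0.016,0,0,0,0,0,-1,-0.014,0,0,0,0,0,-1,-0.01,0,0,0,0,0,-1,-0.005,0,0,0,0,0,-1],
)

```text
t: 8.08
tcp_pos: [0.5987, -0.1717, 0.0268]
tool_rot: [0.008, 1.0, 0.001, -0.005]
force: [-11.1, -0.8, 10.0]
finger_gap: 0.142
gripper_force: 40.0
```

```bash
python3 go.py .61 -.172 .026 89; python3 tr.py
```

```text
t 8.08 tcp [ 0.5987 -0.1717  0.0268] yaw 89.07 tilt [-0.009  0.003 -1.   ] F [-11.1  -0.8  10. ] gap 0.142 gf 40.0 q [-0.46  0.8   1.56 -0.    0.79 -2.01]
 total shares: now axes [-0.0226 -0.0001  0.0014]  after turn [-0.0225 -0.0001  0.0016]  rz 0.0002
tray [ 724.7 -172.9] [138.2  95.6] 0.93
mid y at front x732: -174.4 slope -0.025 width 86.2 axis y there -173.5 max x 793.7615071392992
```

>>> servo_tool(
  commands=[-0.005,0,0,0,0,0,-1,-0.005,0,0,0,0,0,-1,-0.005,0,0,0,0,0,-1,-0.004,0,0,0,0,0,-1,0,0,0,0,0,0,-1],
)

```text
t: 8.55
tcp_pos: [0.6081, -0.172, 0.0268]
tool_rot: [0.008, 1.0, 0.001, -0.004]
force: [-7.7, 0.1, 7.8]
finger_gap: 0.138
gripper_force: 39.7
```

>>> servo_tool(
  commands=[-0.004,0,0,0,0,0,-1,-0.004,0,0,0,0,0,-1,0,0,0,0,0,0,-1],
)

```text
t: 8.8
tcp_pos: [0.6097, -0.1719, 0.0267]
tool_rot: [0.008, 1.0, 0.002, -0.007]
force: [-13.8, -0.6, 12.4]
finger_gap: 0.141
gripper_force: 40.3
```

```bash
python3 go.py .61 -.172 .026 89; python3 tr.py
```

```text
t 8.80 tcp [ 0.6097 -0.1719  0.0267] yaw 89.07 tilt [-0.014  0.004 -1.   ] F [-13.8  -0.6  12.4] gap 0.141 gf 40.3 q [-0.45  0.81  1.53 -0.    0.81 -2.  ]
 total shares: now axes [-0.0007 -0.0002  0.0015]  after turn [-0.0007 -0.0002  0.0015]  rz 0.0002
tray [ 736.6 -170.6] [138.8  90.8] 0.53
mid y at front x737: -174.1 slope 0.004 width 86.1 axis y there -173.6 max x 806.0573180815579
```

>>> servo_tool(
  commands=[-0.006,0,0,0,0,0,-1,-0.004,0,0,0,0,0,-1,0,0,0,0,0,0,-1],
)

```text
t: 9.1
tcp_pos: [0.6097, -0.1718, 0.0267]
tool_rot: [0.008, 1.0, 0.002, -0.013]
force: [-23.6, -3.5, 18.5]
finger_gap: 0.139
gripper_force: 41.2
```

The TCP did not advance and the push rose to 24 N, so the tray is against the stop. I ease off, open and rise.

>>> servo_tool(
  commands=[0.007,0,0,0,0,0,-1,0.004,0,0,0,0,0,-1,0,0,0,0,0,0,1,0,0,0,0,0,0,1,0,0,0,0,0,0,1,0,0,0,0,0,0,1,0,0,0,0,0,0,1,0,0,0,0,0,0,1,0,0,0,0,0,0,1,0,0,0,0,0,0,1],
)

```text
t: 9.93
tcp_pos: [0.6158, -0.1731, 0.0265]
tool_rot: [0.009, 1.0, 0.0, -0.0]
force: [-0.2, -0.3, -0.6]
finger_gap: 1.0
gripper_force: 0.0
```

>>> servo_tool(
  commands=[0,0,-0.03,0,0,0,1,0,0,-0.05,0,0,0,1,0,0,-0.06,0,0,0,1,0,0,-0.06,0,0,0,1,0,0,-0.06,0,0,0,1,0,0,-0.05,0,0,0,1,0,0,0,0,0,0,1],
)

```text
t: 10.52
tcp_pos: [0.6192, -0.1746, 0.1879]
tool_rot: [0.009, 1.0, -0.003, 0.005]
force: [0.5, -0.6, 0.9]
finger_gap: 1.003
gripper_force: 0.0
```

```bash
python3 go.py .55 .25 .18 -6.5; python3 tr.py
python3 - <<'E'
from h import *
a=snap('top')['img'][150:320,300:420,::-1];b=snap('scene')['img'][180:360,160:350,::-1]
cv2.imwrite('pics/home.png',np.hstack([cv2.resize(a,(381,540),interpolation=cv2.INTER_CUBIC),cv2.resize(b,(419,540)[:1]+(540,),interpolation=cv2.INTER_CUBIC)]))
E
```

```text
t 10.52 tcp [ 0.6192 -0.1746  0.1879] yaw 89.01 tilt [ 0.011 -0.005 -1.   ] F [ 0.5 -0.6  0.9] gap 1.003 gf 0.0 q [-0.45  0.6   1.44  0.    1.1  -2.  ]
 total shares: now axes [0.1532 0.8468 0.01  ]  after turn [ 0.8282 -0.2337  0.0159]  rz 0.2653
tray [ 735.4 -171.3] [ 85.7 143.2] 86.08
mid y at front x734: -146.5 slope 0.015 width 31.1 axis y there -173.5 max x 806.0573180815579
```

View pics/home.png

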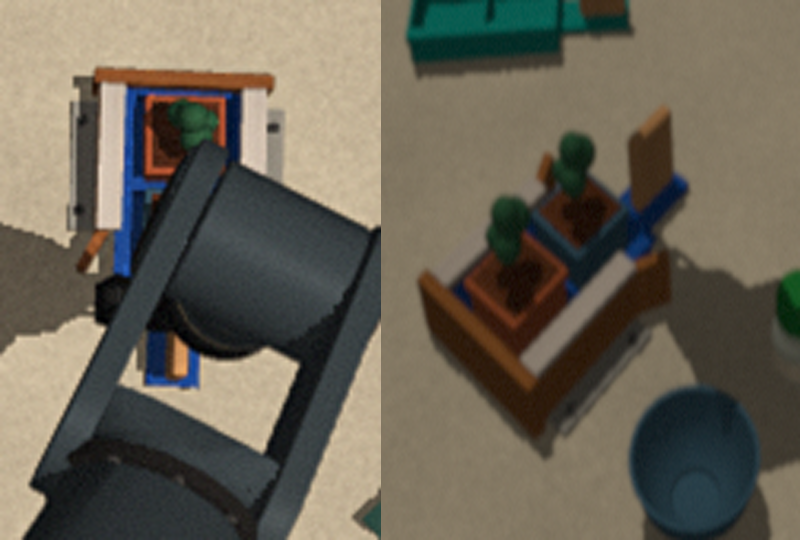

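The picture shows the tray home against the stop board with both pots upright in their cells and the handle free. Next is the clamp: turn 95.5°, then travel.

>>> servo_tool(
  commands=[0,0,0,0,0,0.019,1,0,0,0,0,0,0.019,1,0,0,0,0,0,0.019,1,0,0,0,0,0,0.019,1,0,0,0,0,0,0.019,1,0,0,0,0,0,0.019,1,0,0,0,0,0,0.019,1,0,0,0,0,0,0.019,1,0,0,0,0,0,0.019,1,0,0,0,0,0,0.019,1,0,0,0,0,0,0.019,1,0,0,0,0,0,0.019,1],
)

```text
t: 11.67
tcp_pos: [0.6144, -0.1726, 0.1791]
tool_rot: [0.665, 0.746, -0.001, -0.002]
force: [-0.2, 0.1, -0.4]
finger_gap: 0.998
gripper_force: 0.0
```

>>> servo_tool(
  commands=[0,0,0,0,0,0.019,0.2,0,0,0,0,0,0.0183,0.2,0.0606,-0.0097,0.0017,0,0,0,0.2,0.0606,-0.0097,0.0017,0,0,0,0.2,0.0606,-0.0097,0.0017,0,0,0,0.2,0.0606,-0.0097,0.0017,0,0,0,0.2,0.0606,-0.0097,0.0017,0,0,0,0.2,0.0606,-0.0097,0.0017,0,0,0,0.2,0.0606,-0.0097,0.0017,0,0,0,0.2,0.0606,-0.0097,0.0017,0,0,0,0.2,0.0606,-0.0097,0.0017,0,0,0,0.2,0.0606,-0.0097,0.0017,0,0,0,0.2],
)

```text
t: 12.67
tcp_pos: [0.6002, 0.1348, 0.1708]
tool_rot: [0.746, 0.666, -0.002, -0.001]
force: [1.0, -0.8, -0.3]
finger_gap: 0.611
gripper_force: 0.0
```

>>> servo_tool(
  commands=[0.0606,-0.0097,0.0017,0,0,0,0.2,0.0606,-0.0097,0.0017,0,0,0,0.2,0.0606,-0.0097,0.0017,0,0,0,0.2,0.0606,-0.0097,0.0017,0,0,0,0.2,0,0,0,0,0,0,0.2,0,0,0,0,0,0,0.2,0,0,0,0,0,0,0.2],
)

```text
t: 13.25
tcp_pos: [0.5953, 0.2555, 0.168]
tool_rot: [0.746, 0.666, -0.002, -0.001]
force: [0.2, -0.5, 0.8]
finger_gap: 0.601
gripper_force: 0.0
```

```bash
python3 go.py .597 .256 .051 -6.5
python3 - <<'E'
from m import *
p=snap('wrist','wr2')
for n,roi,lo,hi,z in(('bar',(0,0,640,480),(3,170,120),(14,255,255),.08),('ptr',(0,0,640,480),(0,170,120),(3,255,255),.066),('mark',(0,0,640,480),(45,100,30),(75,255,255),.066)):
    P=pts(masks(p,roi,lo,hi));W=np.array([wray(p,u,v,z)[:2]*1000 for u,v in P]).astype(np.float32);r=cv2.minAreaRect(W);print(n,len(P),P.min(0),P.max(0),np.round(r[0],1),np.round(r[1],1),round(r[2],2))
E
```

```text
t 13.25 tcp [0.5953 0.2555 0.168 ] yaw -6.48 tilt [-0.003 -0.001 -1.   ] F [ 0.2 -0.5  0.8] gap 0.601 gf 0.0 q [ 0.23  0.63  1.43 -0.    1.09  0.35]
 total shares: now axes [0.0018 0.0039 0.234 ]  after turn [0.0014 0.0032 0.234 ]  rz 0.0001
bar 2653 [315. 173.] [334. 312.] [597.6 249.7] [96.2 12.5] 83.48Traceback (most recent call last):
  File "<stdin>", line 4, in <module>
  File "m.py", line 5, in pts
    n,l,s,c=cv2.connectedComponentsWithStats(m);i=1+np.argmax(s[1:,4]);return np.argwhere(l==i)[:,::-1]+0.
                                                    ~~~~~~~~~^^^^^^^^^
    return _wrapfunc(a, 'argmax', axis=axis, out=out, **kwds)
    return bound(*args, **kwds)
ValueError: attempt to get argmax of an empty sequence
```

View pics/wr2.png

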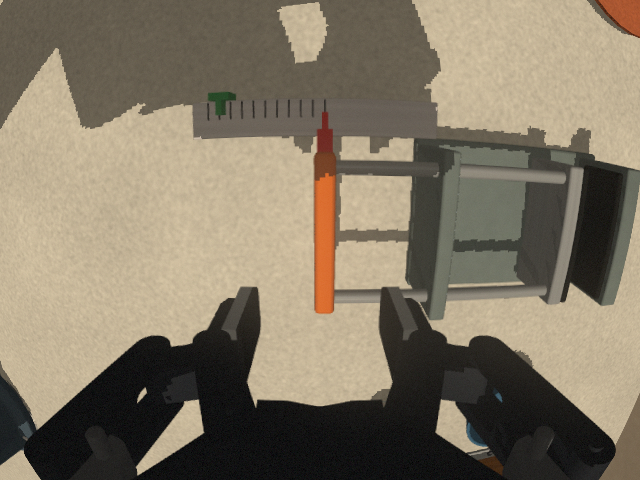

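The wrist picture shows the orange bar along column 325 (rows 152-312) between the pads. The red pointer tip is at (325,113) and the green mark at (221,100). I descend, grip, and work out the pull.

>>> servo_tool(
  commands=[0,0.003,0.0292,0,0,0,0.2,0,0,0.0292,0,0,0,0.2,0,0,0.0292,0,0,0,0.2,0,0,0.0292,0,0,0,0.2,0,0,0.0292,0,0,0,0.2,0,0,0.0292,0,0,0,0.2,0,0,0.0292,0,0,0,0.2,0,0,0.0292,0,0,0,0.2,0,0,0,0,0,0,0.2],
)

```text
t: 14.05
tcp_pos: [0.5958, 0.2533, 0.0497]
tool_rot: [0.747, 0.665, -0.003, -0.002]
force: [-0.8, -0.5, -0.4]
finger_gap: 0.597
gripper_force: 0.0
```

>>> servo_tool(
  commands=[0,0,0,0,0,0,-1,0,0,0,0,0,0,-1,0,0,0,0,0,0,-1,0,0,0,0,0,0,-1,0,0,0,0,0,0,-1,0,0,0,0,0,0,-1,0,0,0,0,0,0,-1],
  force=60,
)

```text
t: 14.63
tcp_pos: [0.5984, 0.2555, 0.0542]
tool_rot: [0.746, 0.666, 0.0, 0.001]
force: [-1.6, -2.4, 5.5]
finger_gap: 0.151
gripper_force: 60.4
```

```bash
python3 go.py .597 .256 .051 -6.5
cat > ms.py <<'E'
from m import *
a=np.array([np.cos(np.radians(-6.5)),np.sin(np.radians(-6.5))]);b=np.array([-a[1],a[0]])
def m1(p,f,roi,lo,hi,z):
    h=masks(p,roi,lo,hi)
    if not h.any(): return None
    P=pts(h);W=np.array([f(p,u,v,z)[:2]*1000 for u,v in P]);X=W@a;Y=W@b
    return len(P),np.round([X.min(),X.mean(),X.max(),Y.min(),Y.max()],1)
R=((0,60,40),(3,255,255));G=((45,90,25),(80,255,255));B=((3,170,100),(14,255,255))
for n,f,rb,rg in(('top',at,(100,240,215,320),(100,260,140,310)),('scene',at,(400,280,600,400),(555,300,600,360))):
    p=snap(n,'last_'+n)
    print(n,'bar',m1(p,f,rb,*B,.08),'ptr',m1(p,f,rb,(0,150,100),(3,255,255),.066),'mark',m1(p,f,rg,*G,.066))
E
python3 ms.py
python3 - <<'E'
from h import *
a=np.array([np.cos(np.radians(-6.5)),np.sin(np.radians(-6.5))])
# wr2 pixel geometry: take intrinsics, pose near hover => use relative scale at z .066
p=manip.snapshot('wrist');T=p['world_to_cam'].copy();s=manip.sense()
# shift camera to hover pose (pure translation)
d=np.array([.5953,.2555,.168])-s['tcp_pos'];T[:3,3]-=T[:3,:3]@d;p['world_to_cam']=T
for u,v in((325,116),(325,140),(221,97),(208,97),(236,97)): w=wray(p,u,v,.066)[:2]*1000;print(u,v,np.round(w,1),'along %.1f'%(w@a))
E
```

```text
t 14.63 tcp [0.5984 0.2555 0.0542] yaw -6.50 tilt [ 0.001 -0.    -1.   ] F [-1.6 -2.4  5.5] gap 0.151 gf 60.4 q [ 0.23  0.78  1.49 -0.    0.87  0.35]
 total shares: now axes [ 0.0007 -0.0028  0.0065]  after turn [ 0.0007 -0.0028  0.0065]  rz -0.0
top bar (108, array([557.6, 564.2, 570.8, 265.1, 308.9])) ptr None mark None
scene bar (80, array([561.6, 567.4, 573.1, 267.8, 288.4])) ptr None mark (108, array([486. , 500.5, 518.2, 403.1, 418.5]))
325 116 [607.9 332.9] along 566.3
325 140 [606.1 317.3] along 566.3
221 97 [542. 355.] along 498.3
208 97 [533.1 356.6] along 489.3
236 97 [552.  353.3] along 508.5
```

>>> servo_tool(
  commands=[0,-0.004,-0.003,0,0,0,-1,0,-0.008,-0.003,0,0,0,-1,0,-0.01,0,0,0,0,-1,0,-0.012,0,0,0,0,-1,0,-0.012,0,0,0,0,-1,0,-0.012,0,0,0,0,-1,0,-0.012,0,0,0,0,-1,0,-0.012,0,0,0,0,-1,0,-0.012,0,0,0,0,-1,0,-0.012,0,0,0,0,-1,0,-0.01,0,0,0,0,-1,0,0,0,0,0,0,-1],
)

```text
t: 15.78
tcp_pos: [0.5435, 0.2619, 0.0543]
tool_rot: [0.746, 0.666, 0.003, 0.002]
force: [10.5, -3.6, -16.1]
finger_gap: 0.152
gripper_force: 59.1
```

```bash
python3 go.py .531 .263 .054 -6.5; python3 ms.py
python3 - <<'E'
from h import *
p=snap('wrist','wr3');q=snap('scene')['img'][270:420,430:600,::-1]
a=p['img'][:,:,::-1]
cv2.imwrite('pics/c3.png',np.hstack([cv2.resize(a,(480,360)),cv2.resize(q,(320,360),interpolation=cv2.INTER_CUBIC)]))
E
```

```text
t 15.78 tcp [0.5435 0.2619 0.0543] yaw -6.48 tilt [ 0.007 -0.    -1.   ] F [ 10.5  -3.6 -16.1] gap 0.152 gf 59.1 q [ 0.26  0.74  1.62 -0.    0.78  0.38]
 total shares: now axes [-0.0006 -0.0252  0.0005]  after turn [-0.0006 -0.0252  0.0007]  rz 0.0001
top bar (108, array([502.8, 509. , 515.5, 265.3, 308.5])) ptr None mark None
scene bar (81, array([506.9, 512.6, 518. , 267.5, 292.1])) ptr None mark (103, array([486. , 500. , 518.2, 403.3, 418.2]))
```

View pics/c3.png

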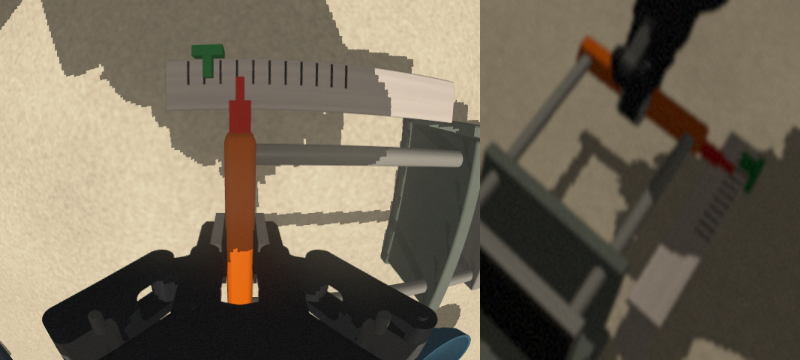

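The left half (wrist) shows the pointer tip at full-picture pixel (320,103) and the mark stem at about (276,95), so there is still some way to pull. I measure it.

```bash
cat > w.py <<'E'
from m import *
a=np.array([np.cos(np.radians(-6.5)),np.sin(np.radians(-6.5))]);b=np.array([-a[1],a[0]])
p=snap('wrist')
f=lambda P,z:np.array([wray(p,u,v,z)[:2]*1000 for u,v in P])
P=pts(masks(p,(200,80,400,180),(0,120,50),(3,255,255)));W=f(P,.066);k=W@b;tip=W[k>k.max()-8]@a;print('ptr tip',tip.min(),tip.max(),'mean %.1f'%tip.mean(),'all %.1f'%(W@a).mean(),'Y',k.min(),k.max())
G=pts(masks(p,(200,30,400,130),(45,90,25),(80,255,255)))
for z in(.058,.066):
    W=f(G,z);k=W@b;s=W[k<k.min()+8]@a;print('mark z',z,'stem %.1f..%.1f mean %.1f'%(s.min(),s.max(),s.mean()),'all %.1f..%.1f'%((W@a).min(),(W@a).max()),'Y',k.min(),k.max())
E
python3 w.py;python3 go.py .531 .263 .054 -6.5
```

```text
ptr tip 509.2700719327221 513.0337030177815 mean 511.2 all 511.2 Y 376.2782025632295 402.10215981417514
mark z 0.058 stem 493.2..498.0 mean 495.6 all 487.7..503.5 Y 402.3928505334566 418.92901220967303
mark z 0.066 stem 494.2..498.7 mean 496.4 all 489.1..503.8 Y 401.9020473718146 417.4730706710171
t 16.03 tcp [0.5444 0.2617 0.0543] yaw -6.50 tilt [ 0.008 -0.    -1.   ] F [ 10.8  -4.4 -14.6] gap 0.154 gf 59.1 q [ 0.26  0.74  1.62 -0.    0.78  0.38]
 total shares: now axes [-0.0005 -0.0269  0.0005]  after turn [-0.0005 -0.0269  0.0007]  rz 0.0
```

>>> servo_tool(
  commands=[0,-0.006,0.002,0,0,0,-1,0,-0.008,0.002,0,0,0,-1,0,-0.008,0,0,0,0,-1,0,-0.006,0,0,0,0,-1,0,-0.002,0,0,0,0,-1,0,0,0,0,0,0,-1,0,0,0,0,0,0,-1,0,0,0,0,0,0,-1],
)

```text
t: 16.7
tcp_pos: [0.5318, 0.2632, 0.0543]
tool_rot: [0.746, 0.666, 0.005, 0.004]
force: [11.5, -6.2, -6.4]
finger_gap: 0.152
gripper_force: 60.5
```

```bash
python3 w.py;python3 go.py .531 .263 .054 -6.5;  python3 - <<'E'
from h import *
p=snap('wrist')['img'][40:240,180:460,::-1]
cv2.imwrite('pics/c4.png',cv2.resize(p,(700,500),interpolation=cv2.INTER_CUBIC))
E
```

```text
ptr tip 496.56406509786416 500.3238819512156 mean 498.6 all 498.5 Y 376.3276252292024 402.15051879495024
mark z 0.058 stem 494.0..497.6 mean 495.8 all 488.6..503.4 Y 402.6597397881272 418.8650843397126
mark z 0.066 stem 494.2..497.6 mean 495.9 all 489.1..503.0 Y 402.1501170471922 417.40954658487124
t 16.75 tcp [0.5318 0.2632 0.0542] yaw -6.48 tilt [ 0.012  0.    -1.   ] F [11.2 -6.5 -7.4] gap 0.152 gf 60.5 q [ 0.27  0.73  1.65 -0.    0.75  0.39]
 total shares: now axes [-0.0007 -0.0016  0.0005]  after turn [-0.0007 -0.0016  0.0005]  rz 0.0001
```

View pics/c4.png

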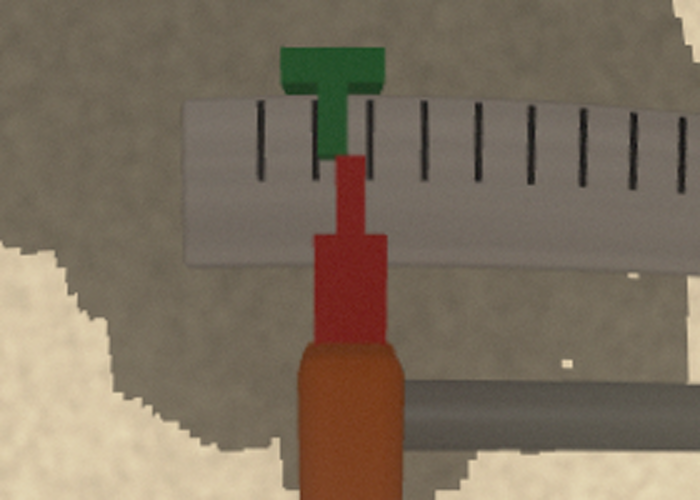

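The crop shows the red tip about half a tick right of the green stem, 2.6 mm short. I pull a little more and hold.

>>> servo_tool(
  commands=[0,-0.003,0,0,0,0,-1,0,-0.003,0,0,0,0,-1,0,0,0,0,0,0,-1,0,0,0,0,0,0,-1,0,0,0,0,0,0,-1,0,0,0,0,0,0,-1,0,0,0,0,0,0,-1,0,0,0,0,0,0,-1,0,0,0,0,0,0,-1,0,0,0,0,0,0,-1,0,0,0,0,0,0,-1,0,0,0,0,0,0,-1],
)

```text
t: 17.8
tcp_pos: [0.5291, 0.2635, 0.0543]
tool_rot: [0.746, 0.666, 0.005, 0.004]
force: [12.7, -6.9, -6.6]
finger_gap: 0.148
gripper_force: 60.4
```

```bash
python3 w.py;python3 go.py .531 .263 .054 -6.5; python3 tr.py
```

```text
ptr tip 493.8312698792671 497.5908406328408 mean 495.8 all 495.8 Y 375.9804895713395 402.1552126282427
mark z 0.058 stem 494.5..498.2 mean 496.3 all 488.8..503.6 Y 403.03372231252365 418.8677450060581
mark z 0.066 stem 494.5..497.9 mean 496.2 all 489.1..503.0 Y 402.5019550322127 417.4117846716378
t 17.85 tcp [0.5291 0.2635 0.0543] yaw -6.48 tilt [ 0.013  0.    -1.   ] F [12.3 -6.3 -6.8] gap 0.152 gf 60.4 q [ 0.27  0.73  1.66 -0.    0.75  0.39]
 total shares: now axes [-0.0007  0.0038  0.0006]  after turn [-0.0007  0.0038  0.0006]  rz 0.0
tray [ 736.1 -173. ] [140.1  95.6] 0.51
mid y at front x734: -170.4 slope 0.037 width 95.3 axis y there -173.5 max x 806.2436332146457
```

The pointer is within 0.5 mm of the mark and steady. The tray's front edge has not moved from the stop. I hand in.

```bash
python3 -c "
from station import manip
print(manip.sign_off())"
```

```text
the job is handed in; nothing more can be done
None
```

The job is handed in, with no verdict returned: the tray is home against the stop and let go, both pots were upright when last viewed, and the gripper is holding the pull bar with the pointer within about 0.5 mm of the green mark at about 18 s.

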